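# Find the flat of a spindle on the V-blocks

## Robot

A 7-joint arm with a two-finger parallel gripper is mounted at the origin on the work surface. World frame = base frame: x ahead of the robot, y to its left, z up, the work surface at z = 0. Lengths are in m, angles in rad, forces in N, time in s.
With the tool pointing down it reaches from about 0.4 to 0.85 m from the base axis. Payload 10.4 kg.
Tool frame: the origin (TCP) lies between the finger pads; the fingertips stand 11 mm ahead of it and the grasp point (between the pads) lies 8 mm behind it (r.tcp_to_tips is the distance from the TCP to the fingertips, in m); z points along the fingers, y is the line along which they close (so a half turn about z gives the same grasp; the last joint's range is limited). The gripper opens to 87 mm and grips with 3 to 60 N. Pads are 19 mm wide; open, the fingers measure 117 mm over their backs; the gripper's body (75 mm by 190 mm) begins 51 mm behind the grasp point.
Start: joints at [-1.308, 0.332, -0.065, 1.46, 0.022, 1.35, -0.088], TCP at [0.176, 0.6, 0.234] pointing down, gripper open.
Joint ranges: [-2.6, 2.6], [-0.5, 2.12], [-1.47, 1.34], [0.16, 2.42], [-1.27, 4.41], [0.06, 2.06], [-2.6, 2.6]. Speed limits (rad/s): [2.22, 2.22, 2.79, 2.79, 3.14, 3.14, 3.14].

## Interface

Orientations are given as a unit quaternion [x, y, z, w].
In Python, from bench import r gives the robot as it stands. The module is installed in compiled form; this text tells all that it offers.
- The arm moves only by the shell command python3 -m crank 'ROWS' [FORCE]. ROWS is JSON, a list of rows, each an object of numbers: "claw": the closure, from -1 (fully open) to 1 (shut); "dx", "dy", "dz": the shift along the tool's x, y, z each as a share of 3 cm, from -1 to 1; "ax", "ay", "az": the turn, a rotation vector about the tool's x, y, z each as a share of 6 degrees, from -1 to 1. A call has 1 to 8 rows; each row shifts and turns the commanded pose from where the row before left it, along the tool's axes as they then stand; what a row does not reach is not made up. A row lasts 1/12 s, in which the tool goes at most 41.7 mm and 7.16 degrees, less where a joint would pass 70% of its speed; a pose out of reach is approached as far as the arm can. A call with a number of a shift or a turn outside -1 to 1 is refused whole. A call with a gripper value outside its range is refused whole. The fingers move at their own pace and stop on an object; FORCE is the grip in N (left out, the last holds). Time passes only in rows, so rows that do not move let the fingers close. It gives the time, the measured TCP pose, the force, the opening and the grip force at its end, in the units of the state.
- r.read_state(): the state, without advancing time (a new reading comes with each control period).
- r.camera(name): name is "scene" or "top" or "wrist"; returns a dict with "color" (400x640x3 uint8, red, green, blue), "mtx" (3x3 intrinsics, pixels), "k1" (the pictures are not rectified: a ray, as slopes to the right and down, at radius r is drawn at 1 + k1 r^2 times it, then the intrinsics apply), "R" (3x3) and "t" (3): a world point X has camera coordinates R X + t; the wrist camera has in their place "hand_eye" (4x4, takes a point from camera to tool coordinates, whose origin is the TCP and whose axes are the flange's). Camera axes: x right, y down, z forward; pixel columns grow to the right and rows downward; lengths in m; the calibration is good to about 2 mm. A picture is of the moment at which its call begins: read the wrist's pose just before it. There is no depth.
- r.close_job(): hands the job in; it is judged then, once.
The state is a dict: "time": time; "joint_positions": joint angles; "joint_vel": joint speeds; "joint_torque": joint torques, N m; "ee_pos": TCP position; "eef_rot": TCP orientation; "ft_force": force on the tool from outside, world axes, zero at the start; "torque": the same for the moment, N m; "width": finger opening in m; "grip_force": force on a finger pad.
Only numpy, scipy, OpenCV 4.12 (cv2) and the standard library are available. Lean on these libraries where they do the work, as an engineer would, in place of code of your own. Each camera call takes 0.05 s, during which the arm holds its last target. There are 200 camera calls.

## Task

Pull the blue cabinet's drawer right out to its stop, take out the aluminium spindle and lay it gently in the two V-blocks with its flatted end over the brass feeler, and let go of it. Then take it again and roll it in the Vs, regrasping as needed, until its flat sits squarely down on the feeler, so that the feeler's pin stands level with the fixed steel pin beside it. Leave the spindle lying there, the drawer out, and the bearing race, the flat bar and the small upright cylinder in between undisturbed.

Things in the scene. Friction and masses are not known exactly. Their poses are not given: they have to be found in the camera images.
- drawer (a joint): how far the drawer is out, m: 0 shut, 0.170 at its stop; it takes a few N and stays where left
- handle (a point): middle of the drawer's bar handle of a low blue cabinet (250 wide, 82 mm high, bare top): a round bar 10 mm thick, 110 mm long, along own y, 52 mm above the bench, its axis 45 mm in front of the drawer's front panel; it can be pinched from above. The drawer slides out along own -x; the cabinet's front is flush with the panel's inner face when shut
- cradle (a point): in the drawer (moves with it), midway between two wooden V cradles that carry the spindle across the drawer, on the carried spindle's axis, 46 mm above the bench. Cradles: at y +-45 mm, 14 mm thick; free between. Drawer floor 15 mm, side walls 50 mm, grey front panel 80 mm above the bench; panel's inner face 65 mm in front of this point
- spindle: aluminium round bar, 36 mm across, 180 mm long, 0.5 kg; origin at its centre, on the axis; own z along the axis to the flatted end, whose last 33 mm have one milled flat (13 mm from the axis, 25 wide), own y is its outward normal. Two dark rings mark the round end. Starts in the shut drawer, flatted end to the handle's -y side, flat within 70 degrees of straight up
- spindle_flat (a point): centre of the milled flat, 13 mm from the axis and 73.5 mm from the spindle's centre
- vblock: fixed fixture: steel base 110 x 225 x 14 mm with two smooth, slippery 90-degree V-blocks (56 wide, 20 thick, tops 85 mm up) at own y = +-45 mm, free between them; origin on the underside midway between; groove along own y. The spindle's centre belongs straight over the origin, axis 90 mm up, flatted end to -y. Feeler at y -75, two pins at y -112 mm, up to 133 mm high
- feeler (a joint): height of the brass feeler, m, sprung up from below (under 2 N), with a flat shoe 18 mm wide: 0.008 with nothing on it, 0.001 under the round of the seated spindle, 0.006 when the flat lies squarely on it; it rises over the last 25 degrees or so
- feeler_pin (a point): top of the feeler's brass pin, 13 mm across, outside the spindle's end; it moves up and down with the feeler and is level with the fixed pin when the flat is found
- fixed_pin (a point): top of the fixed steel pin beside it, 13 mm across, 131 mm above the bench
- race: bystander, loose: a plain steel bearing race, ring 62 mm across, 16 mm high, lying flat
- punch: bystander, loose: a plain steel cylinder 28 mm across, 55 mm tall, standing
- parallel: bystander, loose: a steel bar 100 x 30 x 20 mm lying flat

How it is judged:
By the outcome, as a careful person would: the job done as asked, in the order asked, and still so for the second after the job is handed in, with the robot touching nothing.
It also fails if it takes over 72 s, if anything falls off the work surface, if the arm or the gripper's body presses on something with over 40 N, if the wrist force passes 120 N, or if a joint passes its speed limit or range.

## Working session

There is one attempt and no reset: what is moved stays moved. The work goes in short steps, Python scripts to look and compute and a shell command to move; the robot and the scene stay as the last step left them, time stands still between calls to the robot, and variables do not carry over. Pictures are saved under pics/ and viewed, at most 10 in all, crops included, and the job is handed in when it is done.

```bash
mkdir -p pics
python3 - <<'E'
from bench import r
import cv2,numpy as np
s=r.read_state();print({k:np.round(v,3).tolist() for k,v in s.items()})
for n in("scene","top"):
    c=r.camera(n);cv2.imwrite(f"pics/{n}0.png",c["color"][:,:,::-1]);print(n,c["mtx"].tolist(),c["k1"],np.round(c["R"],3).tolist(),np.round(c["t"],3).tolist())
E
```

```text
{'time': 0.0, 'joint_positions': [-1.308, 0.333, -0.065, 1.461, 0.022, 1.35, -0.089], 'joint_vel': [-0.001, 0.0, 0.0, 0.0, -0.0, 0.001, -0.001], 'joint_torque': [-0.0, -62.325, 0.025, -38.99, -0.061, 0.039, 0.0], 'ee_pos': [0.176, 0.599, 0.233], 'eef_rot': [0.142, 0.99, -0.001, -0.0], 'ft_force': [1.486, -0.824, -0.174], 'torque': [-0.032, 0.013, -0.009], 'grip_force': 0.0, 'width': 0.087}
scene [[369.77127701128643, 0.0, 317.9683804785843], [0.0, 369.77127701128643, 201.69895575735558], [0.0, 0.0, 1.0]] -0.057699719482285375 [[0.53, 0.848, 0.005], [0.668, -0.414, -0.618], [-0.522, 0.331, -0.786]] [-0.25, -0.347, 1.18]
top [[517.0077274376858, 0.0, 324.47458251672026], [0.0, 517.0077274376858, 197.2537618002357], [0.0, 0.0, 1.0]] -0.16773319577406184 [[-0.024, -1.0, 0.015], [-0.988, 0.021, -0.151], [0.151, -0.019, -0.988]] [-0.053, 0.615, 1.307]
```

View pics/scene0.png

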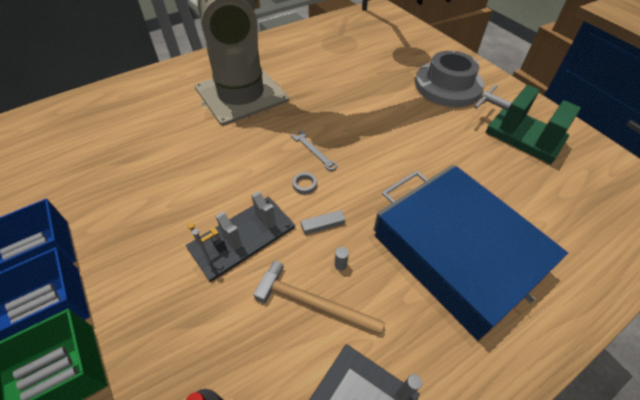

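View pics/top0.png

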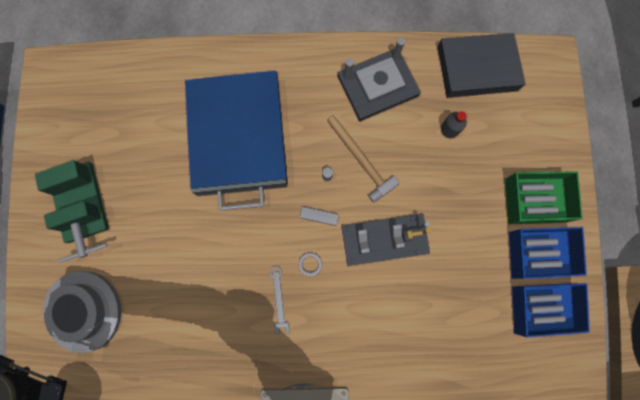

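The scene view shows the blue cabinet at (470,245) and the V-block base at (240,235). In the top view, the handle bar runs from (219,206) to (262,206). The V-blocks are at (363,238) and (398,233), with the brass feeler at (415,233). The bystanders are the race (310,264), parallel (319,215) and punch (327,173).

```bash
cat > h.py <<'E'
import numpy as np,cv2
from bench import r
from scipy.spatial.transform import Rotation as Ro
np.set_printoptions(precision=4,suppress=True)
def cam(n):
    s=r.read_state();c=r.camera(n)
    if n=="wrist":
        T=np.eye(4);T[:3,:3]=Ro.from_quat(s["eef_rot"]).as_matrix();T[:3,3]=s["ee_pos"]
        M=T@np.array(c["hand_eye"]);c["Rw"],c["o"]=M[:3,:3],M[:3,3]
    else:
        R=np.array(c["R"]);c["Rw"]=R.T;c["o"]=-R.T@np.array(c["t"])
    return c
def rays(c,uv):
    k=np.array(c["mtx"]);uv=np.atleast_2d(np.asarray(uv,float))
    p=cv2.undistortPoints(uv[:,None],k,np.array([c["k1"],0,0,0.]))[:,0]
    return np.c_[p,np.ones(len(p))]@c["Rw"].T
def onz(c,uv,z):
    d=rays(c,uv);return c["o"]+d*((z-c["o"][2])/d[:,2])[:,None]
def pix(c,X):
    p=(np.atleast_2d(X)-c["o"])@c["Rw"];q=p[:,:2]/p[:,2:]
    q=q*(1+c["k1"]*(q**2).sum(1,keepdims=True));k=np.array(c["mtx"])
    return q*[k[0,0],k[1,1]]+k[:2,2]
def save(c,n,box=None,f=1):
    i=c["color"][:,:,::-1]
    if box:i=i[box[1]:box[3],box[0]:box[2]]
    cv2.imwrite("pics/"+n,cv2.resize(i,None,fx=f,fy=f,interpolation=cv2.INTER_CUBIC))
E
python3 - <<'E'
from h import *
c=cam("top");save(c,"crop1.png",(180,60,440,275),3)
hsv=cv2.cvtColor(c["color"],cv2.COLOR_RGB2HSV)
def rect(m,x0,y0,x1,y1):
    k=np.zeros_like(m);k[y0:y1,x0:x1]=m[y0:y1,x0:x1]
    cs,_=cv2.findContours(k,0,1);b=max(cs,key=cv2.contourArea);return cv2.boxPoints(cv2.minAreaRect(b))
m=((hsv[...,0]>100)&(hsv[...,0]<125)&(hsv[...,1]>150)).astype(np.uint8)
b=rect(m,170,60,300,215);print("cab",b,onz(c,b,.082))
m=(hsv[...,1]<70).astype(np.uint8)
b=rect(m,335,205,437,275);print("vb",b,onz(c,b,.014))
for n,uv,z in(("handle",(240,206),.052),("race",(310,264),.016),("par",(319,215),.02),("punch",(327,173),.055)):print(n,onz(c,uv,z))
E
```

```text
cab [[181.6158  80.4652]
 [275.6202  71.5124]
 [285.7775 178.164 ]
 [191.773  187.1169]] [[0.9344 0.3114 0.082 ]
 [0.9516 0.0569 0.082 ]
 [0.6598 0.0322 0.082 ]
 [0.6418 0.2756 0.082 ]]
vb [[340.8949 224.9658]
 [427.4963 211.9755]
 [433.599  252.6601]
 [346.9976 265.6504]] [[ 0.5429 -0.1092  0.014 ]
 [ 0.5724 -0.3444  0.014 ]
 [ 0.4624 -0.3556  0.014 ]
 [ 0.4345 -0.1224  0.014 ]]
handle [[0.5943 0.1544 0.052 ]]
race [[ 0.4411 -0.0249  0.016 ]]
par [[ 0.5702 -0.0514  0.02  ]]
punch [[ 0.6765 -0.0746  0.055 ]]
```

View pics/crop1.png

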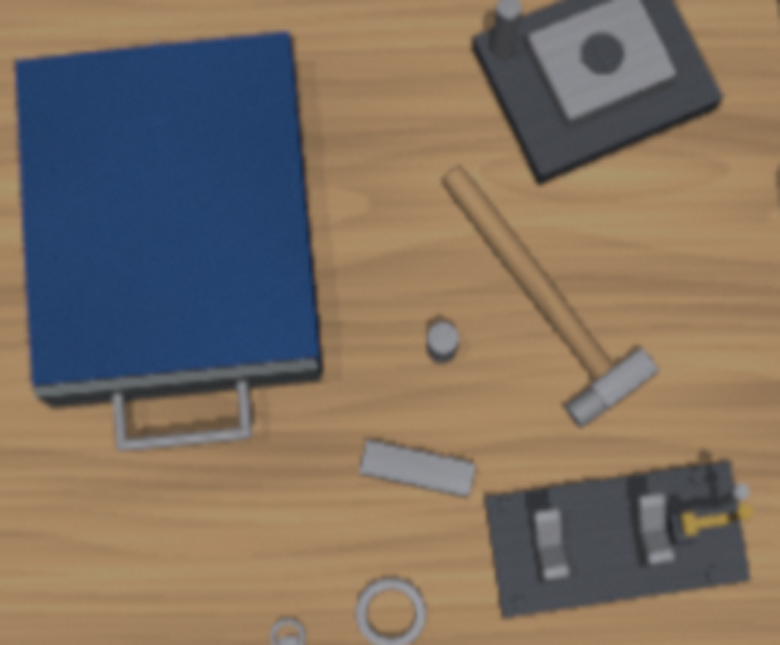

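The crop shows the handle bar from (120,444) to (248,434), the V-block base with the brass feeler shoe at (705,522), and the pin tops at (741,492) and (744,511).

```bash
cat >> h.py <<'E'
def st():
    s=r.read_state();R=Ro.from_quat(s["eef_rot"]).as_matrix()
    print("t",round(s["time"],2),"p",np.array(s["ee_pos"]),"yaw_y",np.degrees(np.arctan2(R[1,1],R[0,1])).round(2),"z",R[:,2],"F",np.array(s["ft_force"]).round(1),"w",s["width"],s["grip_force"],"q",np.array(s["joint_positions"]).round(2));return s,R
def shift(R,d): print("units",(R.T@np.asarray(d))/.03)
E
python3 - <<'E'
from h import *
c=cam("top")
u=lambda x,y:(180+x/3,60+y/3)
for n,a,b,z in(("bar",u(120,444),u(248,434),.052),("cabfront",u(35,386),u(317,361),.082),("vbback",u(486,494),u(731,461),.014),("vbfront",u(503,616),u(748,579),.014)):
    p=onz(c,[a,b],z);d=p[0]-p[1];print(n,p.mean(0),np.degrees(np.arctan2(-d[0],d[1])))
print(onz(c,[u(741,492)],.131))
E
python3 -m crank '[{"az":1},{"az":1},{"az":1},{"az":1},{"az":1},{"az":1},{"az":1},{"az":1}]'; python3 -m crank '[{"az":1},{"az":1},{"az":1},{"az":0.5},{}]'; python3 -c "
from h import *
st()"
```

```text
bar [0.5933 0.151  0.052 ] 3.3121446660358993
cabfront [0.6459 0.1542 0.082 ] 3.847502822567316
vbback [ 0.5558 -0.2229  0.014 ] 6.30745033200091
vbfront [ 0.4486 -0.2341  0.014 ] 6.892640953406519
[[ 0.5287 -0.3158  0.131 ]]
t 0.2 p [0.1761 0.5995 0.2331] yaw_y 73.63 z [-0.0002 -0.0008 -1.    ] F [-0.3  0.2  0.4] w 0.08678673389090644 0.0 q [-1.31  0.33 -0.06  1.46  0.02  1.35 -0.09]invalid input at $[0]: expected keys claw, dx, dy, dz, ax, ay, az
invalid input at $[0]: expected keys claw, dx, dy, dz, ax, ay, az
```

```bash
python3 -m crank '[{"claw":-1,"dx":0,"dy":0,"dz":0,"ax":0,"ay":0,"az":1},{"claw":-1,"dx":0,"dy":0,"dz":0,"ax":0,"ay":0,"az":1},{"claw":-1,"dx":0,"dy":0,"dz":0,"ax":0,"ay":0,"az":1},{"claw":-1,"dx":0,"dy":0,"dz":0,"ax":0,"ay":0,"az":1},{"claw":-1,"dx":0,"dy":0,"dz":0,"ax":0,"ay":0,"az":1},{"claw":-1,"dx":0,"dy":0,"dz":0,"ax":0,"ay":0,"az":1},{"claw":-1,"dx":0,"dy":0,"dz":0,"ax":0,"ay":0,"az":1},{"claw":-1,"dx":0,"dy":0,"dz":0,"ax":0,"ay":0,"az":1}]'; python3 -m crank '[{"claw":-1,"dx":0,"dy":0,"dz":0,"ax":0,"ay":0,"az":1},{"claw":-1,"dx":0,"dy":0,"dz":0,"ax":0,"ay":0,"az":1},{"claw":-1,"dx":0,"dy":0,"dz":0,"ax":0,"ay":0,"az":1},{"claw":-1,"dx":0,"dy":0,"dz":0,"ax":0,"ay":0,"az":0.65},{"claw":-1,"dx":0,"dy":0,"dz":0,"ax":0,"ay":0,"az":0}]'; python3 -c "
from h import *
s,R=st();shift(R,[.593,.152,.16]-np.array(s['ee_pos']))"
```

```text
time: 0.87
ee_pos: [0.1761, 0.5995, 0.2333]
eef_rot: [0.535, 0.845, -0.0, 0.0]
ft_force: [0.5, -0.8, 0.4]
width: 0.0869
grip_force: 0.0
time: 1.28
ee_pos: [0.1761, 0.5996, 0.2333]
eef_rot: [0.685, 0.729, -0.0, 0.0]
ft_force: [0.2, 1.5, -0.7]
width: 0.0871
grip_force: 0.0
t 1.28 p [0.1761 0.5996 0.2333] yaw_y 3.54 z [-0.     -0.0004 -1.    ] F [ 0.2  1.5 -0.7] w 0.0870526252787016 0.0 q [-1.44  0.33  0.1   1.47 -0.03  1.35 -1.27]
units [-15.7489  12.9473   2.4498]
```

```bash
python3 -m crank '[{"claw":-1,"dx":-0.98,"dy":0.81,"dz":0,"ax":0,"ay":0,"az":0},{"claw":-1,"dx":-0.98,"dy":0.81,"dz":0,"ax":0,"ay":0,"az":0},{"claw":-1,"dx":-0.98,"dy":0.81,"dz":0,"ax":0,"ay":0,"az":0},{"claw":-1,"dx":-0.98,"dy":0.81,"dz":0,"ax":0,"ay":0,"az":0},{"claw":-1,"dx":-0.98,"dy":0.81,"dz":0,"ax":0,"ay":0,"az":0},{"claw":-1,"dx":-0.98,"dy":0.81,"dz":0,"ax":0,"ay":0,"az":0},{"claw":-1,"dx":-0.98,"dy":0.81,"dz":0,"ax":0,"ay":0,"az":0},{"claw":-1,"dx":-0.98,"dy":0.81,"dz":0,"ax":0,"ay":0,"az":0}]'; python3 -m crank '[{"claw":-1,"dx":-0.98,"dy":0.81,"dz":0.3,"ax":0,"ay":0,"az":0},{"claw":-1,"dx":-0.98,"dy":0.81,"dz":0.3,"ax":0,"ay":0,"az":0},{"claw":-1,"dx":-0.98,"dy":0.81,"dz":0.3,"ax":0,"ay":0,"az":0},{"claw":-1,"dx":-0.98,"dy":0.81,"dz":0.3,"ax":0,"ay":0,"az":0},{"claw":-1,"dx":-0.98,"dy":0.81,"dz":0.3,"ax":0,"ay":0,"az":0},{"claw":-1,"dx":-0.98,"dy":0.81,"dz":0.3,"ax":0,"ay":0,"az":0},{"claw":-1,"dx":-0.98,"dy":0.81,"dz":0.3,"ax":0,"ay":0,"az":0},{"claw":-1,"dx":-0.98,"dy":0.81,"dz":0.3,"ax":0,"ay":0,"az":0}]';python3 -m crank '[{"claw":-1,"dx":0,"dy":0,"dz":0,"ax":0,"ay":0,"az":0},{"claw":-1,"dx":0,"dy":0,"dz":0,"ax":0,"ay":0,"az":0}]'; python3 -c "
from h import *
s,R=st();c=cam('wrist');save(c,'w1.png')
print(pix(c,[[.593,.151,.052]]))"
```

```text
time: 1.95
ee_pos: [0.3864, 0.376, 0.2337]
eef_rot: [0.683, 0.731, 0.0, -0.0]
ft_force: [2.0, 0.3, 0.6]
width: 0.087
grip_force: 0.0
time: 2.62
ee_pos: [0.5957, 0.1541, 0.1611]
eef_rot: [0.683, 0.731, 0.0, -0.0]
ft_force: [-0.3, 0.9, -0.5]
width: 0.0869
grip_force: 0.0
time: 2.78
ee_pos: [0.5955, 0.1526, 0.1606]
eef_rot: [0.684, 0.729, -0.001, 0.0]
ft_force: [-0.9, 0.4, 0.4]
width: 0.0869
grip_force: 0.0
t 2.78 p [0.5955 0.1526 0.1606] yaw_y 3.61 z [-0.001  -0.0017 -1.    ] F [-0.9  0.4  0.4] w 0.08694602592185499 0.0 q [-0.69  0.38  0.47  1.61 -0.18  1.2  -0.13]
[[318.5571 201.2646]]
```

View pics/w1.png

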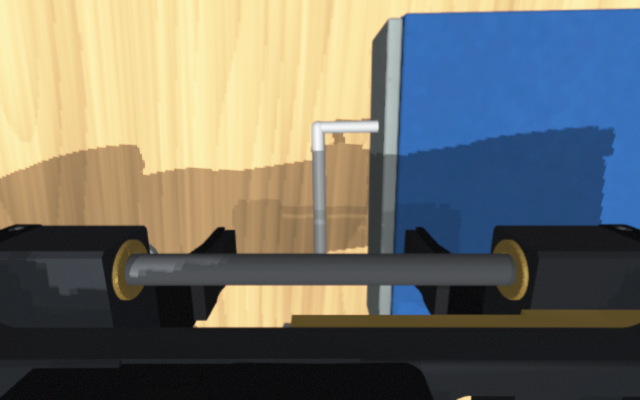

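The bar runs vertically at column 319, as predicted, so the position is right. I'll half-close the fingers, go down and pinch.

```bash
python3 -m crank '[{"claw":0.2,"dx":0,"dy":-0.06,"dz":0,"ax":0,"ay":0,"az":0},{"claw":0.2,"dx":0,"dy":0,"dz":0,"ax":0,"ay":0,"az":0},{"claw":0.2,"dx":0,"dy":0,"dz":0,"ax":0,"ay":0,"az":0},{"claw":0.2,"dx":0,"dy":0,"dz":0,"ax":0,"ay":0,"az":0},{"claw":0.2,"dx":0,"dy":0,"dz":0.4,"ax":0,"ay":0,"az":0}]' 30; python3 -m crank '[{"claw":0.2,"dx":0,"dy":0,"dz":0.8,"ax":0,"ay":0,"az":0},{"claw":0.2,"dx":0,"dy":0,"dz":0.8,"ax":0,"ay":0,"az":0},{"claw":0.2,"dx":0,"dy":0,"dz":0.8,"ax":0,"ay":0,"az":0},{"claw":0.2,"dx":0,"dy":0,"dz":0.8,"ax":0,"ay":0,"az":0},{"claw":0.2,"dx":0,"dy":0,"dz":0.28,"ax":0,"ay":0,"az":0},{"claw":0.2,"dx":0,"dy":0,"dz":0,"ax":0,"ay":0,"az":0}]'; python3 -m crank '[{"claw":1,"dx":0,"dy":0,"dz":0,"ax":0,"ay":0,"az":0},{"claw":1,"dx":0,"dy":0,"dz":0,"ax":0,"ay":0,"az":0},{"claw":1,"dx":0,"dy":0,"dz":0,"ax":0,"ay":0,"az":0},{"claw":1,"dx":0,"dy":0,"dz":0,"ax":0,"ay":0,"az":0}]'
```

```text
time: 3.25
ee_pos: [0.594, 0.1564, 0.1516]
eef_rot: [0.683, 0.73, 0.002, 0.001]
ft_force: [-0.2, 0.1, 0.9]
width: 0.0614
grip_force: 0.0
time: 3.75
ee_pos: [0.5911, 0.1551, 0.0425]
eef_rot: [0.684, 0.73, -0.002, -0.001]
ft_force: [-0.1, 0.3, -0.0]
width: 0.0356
grip_force: 0.0
time: 4.08
ee_pos: [0.5937, 0.1557, 0.0464]
eef_rot: [0.684, 0.73, 0.001, 0.0]
ft_force: [-0.5, 0.0, 0.2]
width: 0.0157
grip_force: 0.0
```

```bash
python3 -m crank '[{"claw":1,"dx":0,"dy":0,"dz":0,"ax":0,"ay":0,"az":0},{"claw":1,"dx":0,"dy":0,"dz":0,"ax":0,"ay":0,"az":0},{"claw":1,"dx":0,"dy":-0.3,"dz":0,"ax":0,"ay":0,"az":0},{"claw":1,"dx":0,"dy":-0.5,"dz":0,"ax":0,"ay":0,"az":0},{"claw":1,"dx":0,"dy":-0.5,"dz":0,"ax":0,"ay":0,"az":0},{"claw":1,"dx":0,"dy":-0.5,"dz":0,"ax":0,"ay":0,"az":0},{"claw":1,"dx":0,"dy":-0.5,"dz":0,"ax":0,"ay":0,"az":0},{"claw":1,"dx":0,"dy":-0.5,"dz":0,"ax":0,"ay":0,"az":0}]'; python3 -m crank '[{"claw":1,"dx":0,"dy":-0.5,"dz":0,"ax":0,"ay":0,"az":0},{"claw":1,"dx":0,"dy":-0.5,"dz":0,"ax":0,"ay":0,"az":0},{"claw":1,"dx":0,"dy":-0.5,"dz":0,"ax":0,"ay":0,"az":0},{"claw":1,"dx":0,"dy":-0.5,"dz":0,"ax":0,"ay":0,"az":0},{"claw":1,"dx":0,"dy":-0.4,"dz":0,"ax":0,"ay":0,"az":0},{"claw":1,"dx":0,"dy":-0.2,"dz":0,"ax":0,"ay":0,"az":0},{"claw":1,"dx":0,"dy":0,"dz":0,"ax":0,"ay":0,"az":0}]'
```

```text
time: 4.75
ee_pos: [0.5099, 0.1491, 0.0461]
eef_rot: [0.684, 0.729, 0.001, 0.001]
ft_force: [3.1, -5.0, 5.7]
width: 0.0089
grip_force: 30.0
time: 5.33
ee_pos: [0.431, 0.1429, 0.046]
eef_rot: [0.684, 0.729, -0.0, 0.001]
ft_force: [-0.1, -10.9, 12.2]
width: 0.0089
grip_force: 30.0
```

```bash
python3 -m crank '[{"claw":1,"dx":0,"dy":-0.15,"dz":0,"ax":0,"ay":0,"az":0},{"claw":1,"dx":0,"dy":-0.1,"dz":0,"ax":0,"ay":0,"az":0},{"claw":1,"dx":0,"dy":0,"dz":0,"ax":0,"ay":0,"az":0}]';python3 -m crank '[{"claw":1,"dx":0,"dy":-0.1,"dz":0,"ax":0,"ay":0,"az":0},{"claw":1,"dx":0,"dy":0,"dz":0,"ax":0,"ay":0,"az":0}]'
```

```text
time: 5.58
ee_pos: [0.425, 0.1424, 0.046]
eef_rot: [0.684, 0.729, 0.001, 0.001]
ft_force: [2.0, -11.2, 9.3]
width: 0.0092
grip_force: 30.0
time: 5.75
ee_pos: [0.425, 0.1424, 0.0462]
eef_rot: [0.685, 0.729, 0.003, 0.003]
ft_force: [18.4, -8.3, -9.4]
width: 0.0088
grip_force: 30.0
```

```bash
python3 -m crank '[{"claw":0.2,"dx":0,"dy":0.1,"dz":0,"ax":0,"ay":0,"az":0},{"claw":0.2,"dx":0,"dy":0,"dz":0,"ax":0,"ay":0,"az":0},{"claw":0.2,"dx":0,"dy":0,"dz":0,"ax":0,"ay":0,"az":0},{"claw":0.2,"dx":0,"dy":0,"dz":0,"ax":0,"ay":0,"az":0},{"claw":0.2,"dx":0,"dy":0,"dz":-0.2,"ax":0,"ay":0,"az":0},{"claw":0.2,"dx":0,"dy":0,"dz":-0.8,"ax":0,"ay":0,"az":0},{"claw":0.2,"dx":0,"dy":0,"dz":-1,"ax":0,"ay":0,"az":0},{"claw":0.2,"dx":0,"dy":0,"dz":-1,"ax":0,"ay":0,"az":0}]'; python3 -m crank '[{"claw":-1,"dx":0,"dy":0.5,"dz":-1,"ax":0,"ay":0,"az":0},{"claw":-1,"dx":0,"dy":1,"dz":-1,"ax":0,"ay":0,"az":0},{"claw":-1,"dx":0,"dy":1,"dz":-0.4,"ax":0,"ay":0,"az":0},{"claw":-1,"dx":0,"dy":1,"dz":0,"ax":0,"ay":0,"az":0},{"claw":-1,"dx":0,"dy":0.4,"dz":0,"ax":0,"ay":0,"az":0},{"claw":-1,"dx":0,"dy":0,"dz":0,"ax":0,"ay":0,"az":0},{"claw":-1,"dx":0,"dy":0,"dz":0,"ax":0,"ay":0,"az":0}]'; python3 -c "
from h import *
s,R=st();c=cam('wrist');save(c,'w2.png')
print(pix(c,[[.543,.150,.046],[.548,.06,.046]]))
c=cam('top');save(c,'t2.png',(180,60,440,275),3)"
```

```text
time: 6.42
ee_pos: [0.4231, 0.144, 0.1363]
eef_rot: [0.684, 0.73, -0.001, -0.0]
ft_force: [1.1, 1.1, 0.5]
width: 0.0345
grip_force: 0.0
time: 7.0
ee_pos: [0.5396, 0.1518, 0.2063]
eef_rot: [0.684, 0.73, -0.001, -0.0]
ft_force: [-0.5, 0.5, -0.8]
width: 0.0734
grip_force: 0.0
t 7.0 p [0.5396 0.1518 0.2063] yaw_y 3.7 z [-0.0011 -0.0009 -1.    ] F [-0.5  0.5 -0.8] w 0.0734204975773804 0.0 q [-0.79  0.22  0.5   1.7  -0.11  1.26 -0.2 ]
[[325.0316 187.7105]
 [323.8558 274.1623]]
```

View pics/w2.png

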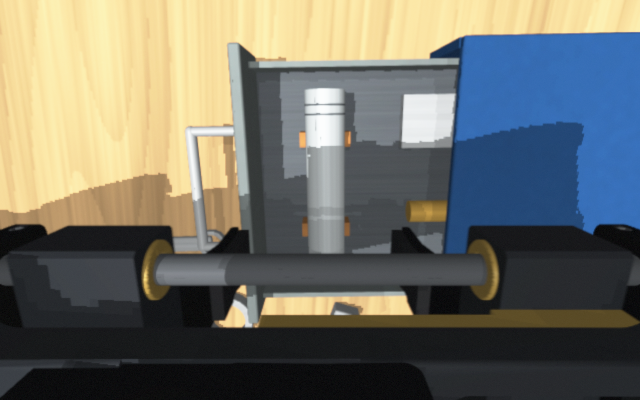

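The wrist view shows the spindle vertical, columns 305–345 and centre about 325. Its ringed end is at row ~90, and the cradles are at rows 139 and 227.

```bash
python3 -c "
from h import *
c=cam('wrist')
print(onz(c,[[325,88],[325,200],[325,250]],.046+.009)); print(onz(c,[[325,139],[325,227]],.04))
"
```

```text
[[0.536  0.2398 0.055 ]
 [0.5429 0.1407 0.055 ]
 [0.5464 0.0906 0.055 ]]
[[0.5393 0.1955 0.04  ]
 [0.5453 0.1089 0.04  ]]
```

View pics/t2.png

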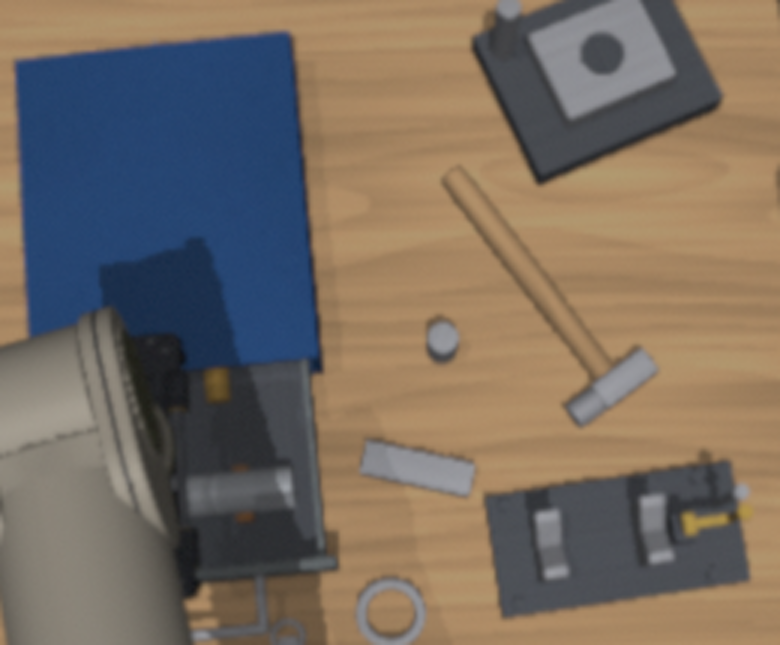

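The spindle centre is at about (0.542, 0.151). Next is descending and gripping.

```bash
python3 -m crank '[{"claw":-0.6,"dx":0,"dy":0.09,"dz":0.8,"ax":0,"ay":0,"az":0},{"claw":-0.6,"dx":0,"dy":0,"dz":1,"ax":0,"ay":0,"az":0},{"claw":-0.6,"dx":0,"dy":0,"dz":1,"ax":0,"ay":0,"az":0},{"claw":-0.6,"dx":0,"dy":0,"dz":1,"ax":0,"ay":0,"az":0},{"claw":-0.6,"dx":0,"dy":0,"dz":0.8,"ax":0,"ay":0,"az":0},{"claw":-0.6,"dx":0,"dy":0,"dz":0.6,"ax":0,"ay":0,"az":0},{"claw":-0.6,"dx":0,"dy":0,"dz":0.34,"ax":0,"ay":0,"az":0},{"claw":-0.6,"dx":0,"dy":0,"dz":0,"ax":0,"ay":0,"az":0}]' 35; python3 -m crank '[{"claw":1,"dx":0,"dy":0,"dz":0,"ax":0,"ay":0,"az":0},{"claw":1,"dx":0,"dy":0,"dz":0,"ax":0,"ay":0,"az":0},{"claw":1,"dx":0,"dy":0,"dz":0,"ax":0,"ay":0,"az":0},{"claw":1,"dx":0,"dy":0,"dz":0,"ax":0,"ay":0,"az":0},{"claw":1,"dx":0,"dy":0,"dz":0,"ax":0,"ay":0,"az":0},{"claw":1,"dx":0,"dy":0,"dz":0,"ax":0,"ay":0,"az":0},{"claw":1,"dx":0,"dy":0,"dz":0,"ax":0,"ay":0,"az":0},{"claw":1,"dx":0,"dy":0,"dz":0,"ax":0,"ay":0,"az":0}]'; python3 -m crank '[{"claw":1,"dx":0,"dy":0,"dz":0,"ax":0,"ay":0,"az":0}]'
```

```text
time: 7.82
ee_pos: [0.5409, 0.152, 0.0388]
eef_rot: [0.684, 0.73, -0.001, -0.001]
ft_force: [-1.3, -0.0, 0.6]
width: 0.0697
grip_force: 0.0
time: 8.48
ee_pos: [0.5445, 0.1524, 0.0413]
eef_rot: [0.684, 0.73, 0.002, 0.001]
ft_force: [4.8, 0.1, -0.0]
width: 0.0352
grip_force: 35.0
time: 8.57
ee_pos: [0.5445, 0.1524, 0.0413]
eef_rot: [0.684, 0.73, 0.002, 0.001]
ft_force: [4.7, 0.1, 0.6]
width: 0.0351
grip_force: 35.0
```

```bash
python3 -c "
from h import *
a=cam('top')['color'][205:275,335:440,::-1];b=cam('scene')['color'][180:285,180:300,::-1]
z=lambda i,w:cv2.resize(i,(w,int(i.shape[0]*w/i.shape[1])),interpolation=cv2.INTER_CUBIC)
A=z(a,420);B=z(b,360);h=max(A.shape[0],B.shape[0]);p=lambda i:cv2.copyMakeBorder(i,0,h-i.shape[0],0,0,0)
cv2.imwrite('pics/vb.png',np.hstack([p(A),p(B)]))"
```

```text
(no output)
```

View pics/vb.png

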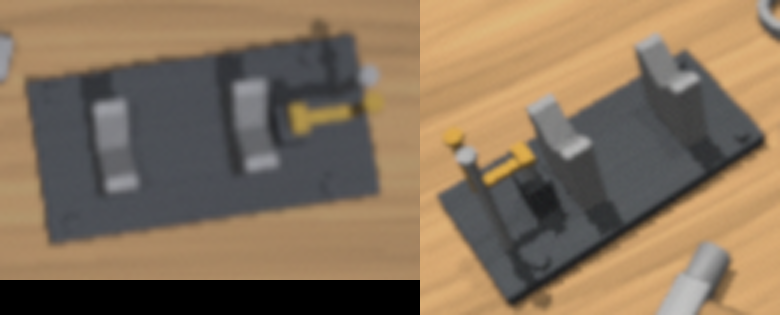

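```bash
python3 -m crank '[{"claw":1,"dx":0,"dy":0,"dz":-0.2,"ax":0,"ay":0,"az":0},{"claw":1,"dx":0,"dy":0,"dz":-0.6,"ax":0,"ay":0,"az":0},{"claw":1,"dx":0,"dy":0,"dz":-1,"ax":0,"ay":0,"az":0},{"claw":1,"dx":0,"dy":0,"dz":-1,"ax":0,"ay":0,"az":0},{"claw":1,"dx":0,"dy":0,"dz":-1,"ax":0,"ay":0,"az":0},{"claw":1,"dx":0,"dy":0,"dz":-1,"ax":0,"ay":0,"az":0},{"claw":1,"dx":0,"dy":0,"dz":-0.7,"ax":0,"ay":0,"az":0}]'
```

```text
time: 9.25
ee_pos: [0.5425, 0.1519, 0.2077]
eef_rot: [0.684, 0.73, 0.0, -0.0]
ft_force: [0.3, -0.3, -7.0]
width: 0.0354
grip_force: 35.0
```

The left panel (top view, 4x) has the V-block top centres at (116,144) and (256,124), the grey pin at (370,75) and the brass pin at (374,101). The right panel (scene view) has the grey pin at (467,155) and the brass pin at (455,137).

```bash
python3 -c "
from h import *
c=cam('top')
u=lambda p:np.array([335,205])+(np.array(p)-0.0)/4
p=onz(c,[u((116.3,144.5)),u((256.3,124.3))],.085);d=p[0]-p[1]
yaw=np.arctan2(-d[0],d[1]);print(p,np.linalg.norm(d),np.degrees(yaw),p.mean(0))
y=np.array([-np.sin(yaw),np.cos(yaw)]);x=np.array([y[1],-y[0]])
for n,q,z in(('grey',(370,75),.131),('brass',(374,101),.133),('shoe',(300,118),.078)):
  w=onz(c,u(q),z)[0,:2]-p.mean(0)[:2];print(n,w@x,w@y)
s=cam('scene')
v=lambda p:np.array([180,180])+(np.array(p)-[420,0])/3
for n,q,z in(('grey',(467,155),.131),('brass',(455,137),.133),('shoe',(521,153),.078)):
  w=onz(s,v(q),z)[0,:2]-p.mean(0)[:2];print(n,w@x,w@y)
q=onz(s,v((560,125)),.085),onz(s,v((668,67)),.085);print(q,(q[0]+q[1])/2)
"
```

```text
[[ 0.4936 -0.1631  0.085 ]
 [ 0.5042 -0.2525  0.085 ]] 0.0900540776358221 6.706057175581181 [ 0.4989 -0.2078  0.085 ]
grey 0.0174010359076988 -0.11204664768172368
brass 0.0010962710178059835 -0.11139222355238701
shoe 0.0003322995062111211 -0.0747206758521322
grey 0.020226281962480358 -0.10755996582261881
brass 0.004497530856791982 -0.10743382545738471
shoe 0.001733077340772847 -0.07164419395143379
(array([[ 0.5066, -0.2471,  0.085 ]]), array([[ 0.5004, -0.1601,  0.085 ]])) [[ 0.5035 -0.2036  0.085 ]]
```

```bash
python3 -m crank '[{"claw":1,"dx":0,"dy":0,"dz":0,"ax":0,"ay":0,"az":-0.5},{"claw":1,"dx":-0.5,"dy":-0.12,"dz":0,"ax":0,"ay":0,"az":0},{"claw":1,"dx":-0.9,"dy":-0.22,"dz":0,"ax":0,"ay":0,"az":0},{"claw":1,"dx":-0.98,"dy":-0.24,"dz":0,"ax":0,"ay":0,"az":0},{"claw":1,"dx":-0.98,"dy":-0.24,"dz":0,"ax":0,"ay":0,"az":0},{"claw":1,"dx":-0.98,"dy":-0.24,"dz":0,"ax":0,"ay":0,"az":0},{"claw":1,"dx":-0.98,"dy":-0.24,"dz":0,"ax":0,"ay":0,"az":0},{"claw":1,"dx":-0.98,"dy":-0.24,"dz":0,"ax":0,"ay":0,"az":0}]'; python3 -m crank '[{"claw":1,"dx":-0.98,"dy":-0.24,"dz":0,"ax":0,"ay":0,"az":0},{"claw":1,"dx":-0.98,"dy":-0.24,"dz":0,"ax":0,"ay":0,"az":0},{"claw":1,"dx":-0.98,"dy":-0.24,"dz":0,"ax":0,"ay":0,"az":0},{"claw":1,"dx":-0.98,"dy":-0.24,"dz":0,"ax":0,"ay":0,"az":0},{"claw":1,"dx":-0.98,"dy":-0.24,"dz":0,"ax":0,"ay":0,"az":0},{"claw":1,"dx":-0.5,"dy":-0.09,"dz":0,"ax":0,"ay":0,"az":0},{"claw":1,"dx":0,"dy":0,"dz":0,"ax":0,"ay":0,"az":0},{"claw":1,"dx":0,"dy":0,"dz":0,"ax":0,"ay":0,"az":0}]';python3 -c "
from h import *
s,R=st();shift(R,[.500,-.207,.13]-np.array(s['ee_pos']));c=cam('wrist');save(c,'w3.png')
g=np.deg2rad(6.7);y=np.array([-np.sin(g),np.cos(g)]);O=np.array([.5,-.207])
print(pix(c,[[*(O+.045*y),.085],[*(O+.09*y),.198]]))"
```

```text
time: 10.02
ee_pos: [0.5171, -0.0426, 0.2033]
eef_rot: [0.665, 0.747, -0.001, -0.001]
ft_force: [0.7, 0.2, -6.2]
width: 0.0352
grip_force: 35.0
time: 10.68
ee_pos: [0.498, -0.2071, 0.2035]
eef_rot: [0.665, 0.746, -0.001, -0.001]
ft_force: [0.5, 0.3, -7.2]
width: 0.0354
grip_force: 35.0
t 10.68 p [ 0.498  -0.2071  0.2035] yaw_y 6.58 z [-0.0031  0.0004 -1.    ] F [ 0.5  0.3 -7.2] w 0.03537631164812179 34.959654808044434 q [-0.36  0.19  0.76  1.76 -0.14  1.25  0.55]
units [-0.0065  0.0751  2.451 ]
[[324.5379 142.115 ]
 [327.5301  60.3831]]
```

View pics/w3.png

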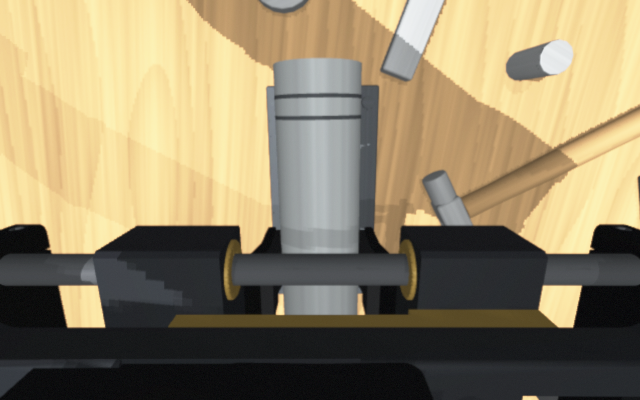

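The spindle's centre is at column 318 and the base's centre at about 323, so it needs a small shift of about +2.5 mm along tool y. Then I'll lower it.

```bash
python3 -m crank '[{"claw":1,"dx":0,"dy":0.09,"dz":0.5,"ax":0,"ay":0,"az":0},{"claw":1,"dx":0,"dy":0,"dz":0.8,"ax":0,"ay":0,"az":0},{"claw":1,"dx":0,"dy":0,"dz":0.8,"ax":0,"ay":0,"az":0},{"claw":1,"dx":0,"dy":0,"dz":0.7,"ax":0,"ay":0,"az":0},{"claw":1,"dx":0,"dy":0,"dz":0.5,"ax":0,"ay":0,"az":0},{"claw":1,"dx":0,"dy":0,"dz":0.2,"ax":0,"ay":0,"az":0},{"claw":1,"dx":0,"dy":0,"dz":0.1,"ax":0,"ay":0,"az":0},{"claw":1,"dx":0,"dy":0,"dz":0,"ax":0,"ay":0,"az":0}]';python3 -m crank '[{"claw":1,"dx":0,"dy":0,"dz":0.07,"ax":0,"ay":0,"az":0},{"claw":1,"dx":0,"dy":0,"dz":0.07,"ax":0,"ay":0,"az":0},{"claw":1,"dx":0,"dy":0,"dz":0,"ax":0,"ay":0,"az":0}]'
```

```text
time: 11.4
ee_pos: [0.5022, -0.2053, 0.0971]
eef_rot: [0.664, 0.748, -0.0, -0.0]
ft_force: [0.6, 0.0, -6.3]
width: 0.0353
grip_force: 35.0
time: 11.65
ee_pos: [0.5025, -0.206, 0.0935]
eef_rot: [0.664, 0.747, 0.0, 0.0]
ft_force: [0.8, -0.3, -6.8]
width: 0.0355
grip_force: 35.0
```

```bash
python3 -m crank '[{"claw":1,"dx":0,"dy":0,"dz":0.08,"ax":0,"ay":0,"az":0},{"claw":1,"dx":0,"dy":0,"dz":0.08,"ax":0,"ay":0,"az":0},{"claw":1,"dx":0,"dy":0,"dz":0,"ax":0,"ay":0,"az":0}]';python3 -m crank '[{"claw":1,"dx":0,"dy":0,"dz":0.05,"ax":0,"ay":0,"az":0},{"claw":1,"dx":0,"dy":0,"dz":0.05,"ax":0,"ay":0,"az":0},{"claw":1,"dx":0,"dy":0,"dz":0,"ax":0,"ay":0,"az":0}]'
```

```text
time: 11.9
ee_pos: [0.5022, -0.206, 0.0882]
eef_rot: [0.664, 0.747, 0.0, 0.0]
ft_force: [0.0, 0.3, -6.0]
width: 0.0352
grip_force: 35.0
time: 12.15
ee_pos: [0.5017, -0.2065, 0.0865]
eef_rot: [0.665, 0.747, 0.0, -0.001]
ft_force: [-10.1, 2.4, 12.5]
width: 0.0351
grip_force: 35.0
```

```bash
python3 -m crank '[{"claw":1,"dx":0,"dy":-0.04,"dz":0,"ax":0,"ay":0,"az":0},{"claw":1,"dx":0,"dy":0,"dz":0,"ax":0,"ay":0,"az":0}]';python3 -m crank '[{"claw":1,"dx":0,"dy":0,"dz":0.03,"ax":0,"ay":0,"az":0},{"claw":1,"dx":0,"dy":0,"dz":0,"ax":0,"ay":0,"az":0}]'
```

```text
time: 12.32
ee_pos: [0.501, -0.2066, 0.0859]
eef_rot: [0.665, 0.747, 0.0, 0.0]
ft_force: [-4.8, -0.4, 3.9]
width: 0.035
grip_force: 35.0
time: 12.48
ee_pos: [0.5008, -0.2068, 0.0855]
eef_rot: [0.665, 0.747, 0.0, -0.0]
ft_force: [-8.6, 1.4, 14.2]
width: 0.0349
grip_force: 35.0
```

```bash
python3 -m crank '[{"claw":1,"dx":0,"dy":-0.03,"dz":0,"ax":0,"ay":0,"az":0},{"claw":-0.3,"dx":0,"dy":0,"dz":0,"ax":0,"ay":0,"az":0},{"claw":-0.3,"dx":0,"dy":0,"dz":0,"ax":0,"ay":0,"az":0},{"claw":-0.3,"dx":0,"dy":0,"dz":0,"ax":0,"ay":0,"az":0},{"claw":-0.3,"dx":0,"dy":0,"dz":0,"ax":0,"ay":0,"az":0},{"claw":-0.3,"dx":0,"dy":0,"dz":-0.3,"ax":0,"ay":0,"az":0},{"claw":-0.3,"dx":0,"dy":0,"dz":-1,"ax":0,"ay":0,"az":0}]';python3 -m crank '[{"claw":-0.3,"dx":0,"dy":0,"dz":-1,"ax":0,"ay":0,"az":0},{"claw":-0.3,"dx":0,"dy":0,"dz":-1,"ax":0,"ay":0,"az":0},{"claw":-0.3,"dx":-1,"dy":0,"dz":-1,"ax":0,"ay":0,"az":0},{"claw":-0.3,"dx":-1,"dy":0,"dz":-0.3,"ax":0,"ay":0,"az":0},{"claw":-0.3,"dx":-1,"dy":0,"dz":0,"ax":0,"ay":0,"az":0},{"claw":-0.3,"dx":-1,"dy":0,"dz":0,"ax":0,"ay":0,"az":0},{"claw":-0.3,"dx":-1,"dy":0,"dz":0,"ax":0,"ay":0,"az":0},{"claw":-0.3,"dx":0,"dy":0,"dz":0,"ax":0,"ay":0,"az":0}]';python3 -c "
from h import *
st();c=cam('wrist')
g=np.deg2rad(6.7);y=np.array([-np.sin(g),np.cos(g)]);O=np.array([.5,-.207])
P=pix(c,[[*(O-.09*y),.09],[*(O-.057*y),.09],[*(O+.09*y),.09]]);print(P)
b=cam('scene')['color'][180:270,180:300,::-1]
cv2.imwrite('pics/w4.png',np.hstack([c['color'][0:270,200:460,::-1],cv2.resize(b,(360,270),interpolation=cv2.INTER_CUBIC)]))"
```

```text
time: 13.07
ee_pos: [0.498, -0.2054, 0.121]
eef_rot: [0.664, 0.747, -0.002, -0.003]
ft_force: [0.7, 1.0, -0.4]
width: 0.0561
grip_force: 0.0
time: 13.73
ee_pos: [0.5158, -0.3607, 0.2224]
eef_rot: [0.667, 0.745, -0.002, 0.001]
ft_force: [-0.1, -0.1, 0.3]
width: 0.0568
grip_force: 0.0
t 13.73 p [ 0.5158 -0.3607  0.2224] yaw_y 6.39 z [-0.0009 -0.0037 -1.    ] F [-0.1 -0.1  0.3] w 0.05675942415140363 0.0 q [-0.06  0.43  0.8   1.5  -0.31  1.34  0.88]
[[ 324.1384  115.7733]
 [ 324.0631   72.9495]
 [ 323.6691 -157.0668]]
```

View pics/w4.png

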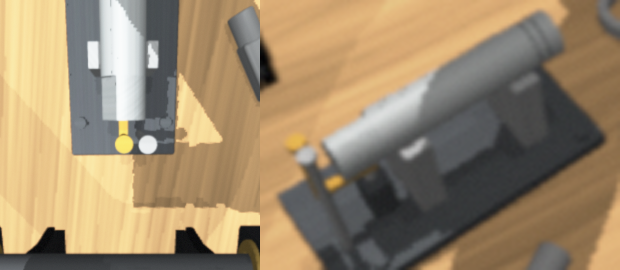

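The wrist view shows the seated spindle at columns 303–345. The flat is the left grey face (303–316), so its normal is about 64° from up towards −x and it needs about 116° of roll about −y. I'll do that in two strokes of about 58°, starting each with the tool tilted +29°.

```bash
python3 -m crank '[{"claw":-0.35,"dx":1,"dy":0.27,"dz":0,"ax":0,"ay":0,"az":0},{"claw":-0.35,"dx":1,"dy":0.27,"dz":0,"ax":0,"ay":0,"az":0},{"claw":-0.35,"dx":1,"dy":0.27,"dz":0.3,"ax":0,"ay":0,"az":0},{"claw":-0.35,"dx":1,"dy":0.27,"dz":0.6,"ax":0,"ay":0,"az":0},{"claw":-0.35,"dx":1,"dy":0.26,"dz":0.6,"ax":0,"ay":0,"az":0},{"claw":-0.35,"dx":0.15,"dy":0,"dz":0.58,"ax":0.9,"ay":0,"az":0}]';python3 -m crank '[{"claw":-0.35,"dx":0,"dy":0,"dz":0,"ax":1,"ay":0,"az":0},{"claw":-0.35,"dx":0,"dy":0,"dz":0,"ax":1,"ay":0,"az":0},{"claw":-0.35,"dx":0,"dy":0,"dz":0,"ax":1,"ay":0,"az":0},{"claw":-0.35,"dx":0,"dy":0,"dz":0,"ax":1,"ay":0,"az":-0.05},{"claw":-0.35,"dx":0,"dy":0,"dz":0,"ax":0,"ay":0,"az":0},{"claw":-0.35,"dx":0,"dy":0,"dz":0,"ax":0,"ay":0,"az":0}]';python3 -c "
from h import *
s,R=st();shift(R,[.500,-.207,.09]-np.array(s['ee_pos']));print(R)
c=cam('scene')
for b in ((192,228),):print(pix(c,[[.5287,-.3158,.131]]))"
```

```text
time: 14.33
ee_pos: [0.5383, -0.1901, 0.1595]
eef_rot: [0.662, 0.748, -0.032, -0.032]
ft_force: [0.6, -0.0, 0.9]
width: 0.0589
grip_force: 0.0
time: 14.83
ee_pos: [0.54, -0.1952, 0.1581]
eef_rot: [0.64, 0.725, -0.19, -0.169]
ft_force: [-0.2, 0.1, 0.3]
width: 0.0585
grip_force: 0.0
t 14.83 p [ 0.54   -0.1952  0.1581] yaw_y 7.21 z [-0.4879 -0.0592 -0.8709] F [-0.2  0.1  0.3] w 0.05850112017693923 0.0 q [-0.26  0.73  0.71  1.31 -0.2   1.7   0.57]
units [-0.2281 -0.0783  2.6502]
[[-0.1242  0.864  -0.4879]
 [ 0.9922  0.1093 -0.0592]
 [ 0.0022 -0.4915 -0.8709]]
[[193.3848 231.4093]]
```

```bash
python3 -m crank '[{"claw":-0.35,"dx":-0.23,"dy":-0.08,"dz":0.5,"ax":0,"ay":0,"az":0},{"claw":-0.35,"dx":0,"dy":0,"dz":0.7,"ax":0,"ay":0,"az":0},{"claw":-0.35,"dx":0,"dy":0,"dz":0.7,"ax":0,"ay":0,"az":0},{"claw":-0.35,"dx":0,"dy":0,"dz":0.5,"ax":0,"ay":0,"az":0},{"claw":-0.35,"dx":0,"dy":0,"dz":0.25,"ax":0,"ay":0,"az":0},{"claw":-0.35,"dx":0,"dy":0,"dz":0,"ax":0,"ay":0,"az":0},{"claw":-0.35,"dx":0,"dy":0,"dz":0,"ax":0,"ay":0,"az":0}]';python3 -c "
from h import *
s,R=st();shift(R,[.500,-.207,.09]-np.array(s['ee_pos']))"
```

```text
time: 15.47
ee_pos: [0.4998, -0.2082, 0.0929]
eef_rot: [0.641, 0.725, -0.188, -0.168]
ft_force: [0.0, -0.4, -0.4]
width: 0.0585
grip_force: 0.0
t 15.47 p [ 0.4998 -0.2082  0.0929] yaw_y 7.05 z [-0.4847 -0.0572 -0.8728] F [ 0.  -0.4 -0.4] w 0.05854661253649853 0.0 q [-0.27  0.72  0.71  1.48 -0.2   1.54  0.58]
units [0.0399 0.0574 0.0806]
```

```bash
python3 -m crank '[{"claw":1,"dx":0.02,"dy":0.05,"dz":0.07,"ax":0,"ay":0,"az":0},{"claw":1,"dx":0,"dy":0,"dz":0,"ax":0,"ay":0,"az":0},{"claw":1,"dx":0,"dy":0,"dz":0,"ax":0,"ay":0,"az":0},{"claw":1,"dx":0,"dy":0,"dz":0,"ax":0,"ay":0,"az":0},{"claw":1,"dx":0,"dy":0,"dz":0,"ax":0,"ay":0,"az":0},{"claw":1,"dx":0,"dy":0,"dz":0,"ax":0,"ay":0,"az":0},{"claw":1,"dx":0,"dy":0,"dz":0,"ax":0,"ay":0,"az":0}]' 25;python3 -m crank '[{"claw":1,"dx":0,"dy":0,"dz":0,"ax":-0.5,"ay":0,"az":0},{"claw":1,"dx":0,"dy":0,"dz":0,"ax":-0.5,"ay":0,"az":0},{"claw":1,"dx":0,"dy":0,"dz":0,"ax":0,"ay":0,"az":0}]';python3 -c "
from h import *
s,R=st();shift(R,[.500,-.207,.09]-np.array(s['ee_pos']))"
```

```text
time: 16.05
ee_pos: [0.4998, -0.2077, 0.0891]
eef_rot: [0.641, 0.725, -0.189, -0.169]
ft_force: [0.6, -0.5, 3.0]
width: 0.0353
grip_force: 25.0
time: 16.3
ee_pos: [0.4993, -0.2086, 0.0896]
eef_rot: [0.65, 0.733, -0.15, -0.134]
ft_force: [2.1, -1.1, -3.4]
width: 0.0356
grip_force: 25.0
t 16.3 p [ 0.4993 -0.2086  0.0896] yaw_y 6.92 z [-0.3906 -0.0455 -0.9194] F [ 2.1 -1.1 -3.4] w 0.035566294793648964 24.998027980327606 q [-0.28  0.65  0.72  1.57 -0.21  1.43  0.59]
units [ 0.0519  0.021  -0.0232]
```

```bash
python3 -m crank '[{"claw":1,"dx":0,"dy":0,"dz":0,"ax":-0.7,"ay":0,"az":0},{"claw":1,"dx":0,"dy":0,"dz":0,"ax":-0.7,"ay":0,"az":0},{"claw":1,"dx":0,"dy":0,"dz":0,"ax":-0.7,"ay":0,"az":0},{"claw":1,"dx":0,"dy":0,"dz":0,"ax":-0.7,"ay":0,"az":0},{"claw":1,"dx":0,"dy":0,"dz":0,"ax":-0.7,"ay":0,"az":0},{"claw":1,"dx":0,"dy":0,"dz":0,"ax":-0.7,"ay":0,"az":0},{"claw":1,"dx":0,"dy":0,"dz":0,"ax":0,"ay":0,"az":0}]';python3 -c "
from h import *
s,R=st();shift(R,[.500,-.207,.09]-np.array(s['ee_pos']))";python3 -m crank '[{"claw":1,"dx":0,"dy":0,"dz":0,"ax":-0.7,"ay":0,"az":0},{"claw":1,"dx":0,"dy":0,"dz":0,"ax":-0.7,"ay":0,"az":0},{"claw":1,"dx":0,"dy":0,"dz":0,"ax":-0.7,"ay":0,"az":0},{"claw":1,"dx":0,"dy":0,"dz":0,"ax":-0.7,"ay":0,"az":0},{"claw":1,"dx":0,"dy":0,"dz":0,"ax":-0.7,"ay":0,"az":0},{"claw":1,"dx":0,"dy":0,"dz":0,"ax":-0.7,"ay":0,"az":0},{"claw":1,"dx":0,"dy":0,"dz":0,"ax":0,"ay":0,"az":0},{"claw":1,"dx":0,"dy":0,"dz":0,"ax":0,"ay":0,"az":0}]';python3 -c "
from h import *
s,R=st();shift(R,[.500,-.207,.09]-np.array(s['ee_pos']))"
```

```text
time: 16.88
ee_pos: [0.4996, -0.2084, 0.0897]
eef_rot: [0.663, 0.748, 0.015, 0.011]
ft_force: [3.5, -2.5, -1.7]
width: 0.0352
grip_force: 25.0
t 16.88 p [ 0.4996 -0.2084  0.0897] yaw_y 6.85 z [ 0.0369  0.0071 -0.9993] F [ 3.5 -2.5 -1.7] w 0.03523808248568134 24.99158799648285 q [-0.32  0.31  0.74  1.91 -0.28  0.98  0.67]
units [ 0.0455  0.0206 -0.009 ]
time: 17.55
ee_pos: [0.5004, -0.2079, 0.0895]
eef_rot: [0.645, 0.728, 0.176, 0.154]
ft_force: [2.5, -1.1, 0.3]
width: 0.0354
grip_force: 25.0
t 17.55 p [ 0.5004 -0.2079  0.0895] yaw_y 6.92 z [ 0.4509  0.0579 -0.8907] F [ 2.5 -1.1  0.3] w 0.0353738189678406 24.999633729457855 q [-0.21  0.07  0.7   2.21 -0.61  0.56  1.08]
units [ 0.0298  0.0002 -0.0188]
```

```bash
python3 -m crank '[{"claw":-0.35,"dx":0,"dy":0,"dz":0,"ax":0,"ay":0,"az":0},{"claw":-0.35,"dx":0,"dy":0,"dz":0,"ax":0,"ay":0,"az":0},{"claw":-0.35,"dx":0,"dy":0,"dz":0,"ax":0,"ay":0,"az":0},{"claw":-0.35,"dx":0,"dy":0,"dz":0,"ax":0,"ay":0,"az":0},{"claw":-0.35,"dx":0,"dy":0,"dz":0,"ax":0.4,"ay":0,"az":0},{"claw":-0.35,"dx":0,"dy":0,"dz":0,"ax":0.7,"ay":0,"az":0},{"claw":-0.35,"dx":0,"dy":0,"dz":0,"ax":0.8,"ay":0,"az":0},{"claw":-0.35,"dx":0,"dy":0,"dz":0,"ax":0.8,"ay":0,"az":0}]';python3 -m crank '[{"claw":-0.35,"dx":0,"dy":0,"dz":0,"ax":0.8,"ay":0,"az":0},{"claw":-0.35,"dx":0,"dy":0,"dz":0,"ax":0.8,"ay":0,"az":0},{"claw":-0.35,"dx":0,"dy":0,"dz":0,"ax":0.8,"ay":0,"az":0},{"claw":-0.35,"dx":0,"dy":0,"dz":0,"ax":0.8,"ay":0,"az":0},{"claw":-0.35,"dx":0,"dy":0,"dz":0,"ax":0.8,"ay":0,"az":0},{"claw":-0.35,"dx":0,"dy":0,"dz":0,"ax":0.8,"ay":0,"az":0},{"claw":-0.35,"dx":0,"dy":0,"dz":0,"ax":0.8,"ay":0,"az":0},{"claw":-0.35,"dx":0,"dy":0,"dz":0,"ax":0.8,"ay":0,"az":0}]';python3 -m crank '[{"claw":-0.35,"dx":0,"dy":0,"dz":0,"ax":0.4,"ay":0,"az":0},{"claw":-0.35,"dx":0,"dy":0,"dz":0,"ax":0,"ay":0,"az":0},{"claw":-0.35,"dx":0,"dy":0,"dz":0,"ax":0,"ay":0,"az":0}]';python3 -c "
from h import *
s,R=st();shift(R,[.500,-.207,.09]-np.array(s['ee_pos']))
for n in ('scene','top'):
  c=cam(n);p=pix(c,[[.5287-.0199-.0026,-.3158-.002,.133]])[0];print(n,p,pix(c,[[.526,-.317,.131]]))
  g=np.deg2rad(6.7);x=np.array([np.cos(g),np.sin(g)]);y=np.array([-x[1],x[0]]);O=np.array([.5,-.207])
  h=cv2.cvtColor(c['color'],cv2.COLOR_RGB2HSV).astype(int);m=(h[...,0]>18)&(h[...,0]<30)&(h[...,1]>190)&(h[...,2]>120)
  P=pix(c,[[*(O-.112*y),.131]])[0].round().astype(int);yy,xx=np.nonzero(m[P[1]-12:P[1]+12,P[0]-12:P[0]+12]);print(n,P,len(xx),xx.mean()+P[0]-12,yy.mean()+P[1]-12)
" 2>&1 | tail -8
```

```text
time: 18.22
ee_pos: [0.4992, -0.208, 0.0892]
eef_rot: [0.66, 0.745, 0.069, 0.06]
ft_force: [0.5, 0.6, 0.6]
width: 0.0583
grip_force: 0.0
time: 18.88
ee_pos: [0.4999, -0.2072, 0.0888]
eef_rot: [0.643, 0.727, -0.18, -0.16]
ft_force: [0.1, -0.3, -0.3]
width: 0.0587
grip_force: 0.0
time: 19.13
ee_pos: [0.4996, -0.2077, 0.088]
eef_rot: [0.64, 0.724, -0.193, -0.172]
ft_force: [-0.5, 0.4, 0.8]
width: 0.0585
grip_force: 0.0
  ret = ret.dtype.type(ret / rcount)
t 19.13 p [ 0.4996 -0.2077  0.088 ] yaw_y 7.08 z [-0.497  -0.0594 -0.8657] F [-0.5  0.4  0.8] w 0.05847626993129881 0.0 q [-0.26  0.74  0.7   1.48 -0.19  1.54  0.58]
units [ 0.0211 -0.019  -0.0643]
scene [188.04   222.9752] [[192.2902 230.6757]]
scene [189 226] 0 nan nan
top [428.4267 233.0186] [[427.5391 225.073 ]]
top [428 230] 0 nan nan
```

```bash
python3 -m crank '[{"claw":1,"dx":0.02,"dy":-0.02,"dz":-0.03,"ax":0,"ay":0,"az":0},{"claw":1,"dx":0,"dy":0,"dz":0,"ax":0,"ay":0,"az":0},{"claw":1,"dx":0,"dy":0,"dz":0,"ax":0,"ay":0,"az":0},{"claw":1,"dx":0,"dy":0,"dz":0,"ax":0,"ay":0,"az":0},{"claw":1,"dx":0,"dy":0,"dz":0,"ax":0,"ay":0,"az":0},{"claw":1,"dx":0,"dy":0,"dz":0,"ax":0,"ay":0,"az":0},{"claw":1,"dx":0,"dy":0,"dz":0,"ax":0,"ay":0,"az":0}]' 25;python3 -m crank '[{"claw":1,"dx":0,"dy":0,"dz":0,"ax":-0.7,"ay":0,"az":0},{"claw":1,"dx":0,"dy":0,"dz":0,"ax":-0.7,"ay":0,"az":0},{"claw":1,"dx":0,"dy":0,"dz":0,"ax":-0.7,"ay":0,"az":0},{"claw":1,"dx":0,"dy":0,"dz":0,"ax":-0.7,"ay":0,"az":0},{"claw":1,"dx":0,"dy":0,"dz":0,"ax":-0.7,"ay":0,"az":0},{"claw":1,"dx":0,"dy":0,"dz":0,"ax":-0.7,"ay":0,"az":0},{"claw":1,"dx":0,"dy":0,"dz":0,"ax":-0.7,"ay":0,"az":0},{"claw":1,"dx":0,"dy":0,"dz":0,"ax":0,"ay":0,"az":0}]';python3 -m crank '[{"claw":1,"dx":0,"dy":0,"dz":0,"ax":-0.7,"ay":0,"az":0},{"claw":1,"dx":0,"dy":0,"dz":0,"ax":-0.7,"ay":0,"az":0},{"claw":1,"dx":0,"dy":0,"dz":0,"ax":-0.7,"ay":0,"az":0},{"claw":1,"dx":0,"dy":0,"dz":0,"ax":-0.7,"ay":0,"az":0},{"claw":1,"dx":0,"dy":0,"dz":0,"ax":-0.7,"ay":0,"az":0},{"claw":1,"dx":0,"dy":0,"dz":0,"ax":-0.7,"ay":0,"az":0},{"claw":1,"dx":0,"dy":0,"dz":0,"ax":0,"ay":0,"az":0}]'
python3 -c "
from h import *
s,R=st();shift(R,[.500,-.207,.09]-np.array(s['ee_pos']))
c=cam('scene');i=c['color'][215:240,180:205].astype(int);print((i[...,0]-i[...,2])[2:20,2:20])"
```

```text
time: 19.82
ee_pos: [0.5, -0.207, 0.09]
eef_rot: [0.64, 0.724, -0.193, -0.172]
ft_force: [4.0, 0.0, 0.1]
width: 0.0352
grip_force: 25.0
time: 20.48
ee_pos: [0.4989, -0.208, 0.0908]
eef_rot: [0.664, 0.748, -0.0, -0.002]
ft_force: [3.4, -1.9, -1.8]
width: 0.0354
grip_force: 25.0
time: 21.07
ee_pos: [0.4995, -0.2074, 0.0905]
eef_rot: [0.648, 0.731, 0.162, 0.142]
ft_force: [6.0, -0.9, -2.3]
width: 0.0353
grip_force: 25.0
t 21.07 p [ 0.4995 -0.2074  0.0905] yaw_y 6.83 z [ 0.4178  0.0534 -0.907 ] F [ 6.  -0.9 -2.3] w 0.035337922295505704 24.999588131904602 q [-0.22  0.07  0.7   2.19 -0.53  0.59  1.  ]
units [0.01   0.0095 0.0235]
[[ 82  81  83  82  83  83  85  86  89  90  91  95  96  97  97  96  95  94]
 [ 81  83  85  86  88  89  89  91  93  94  96  97  96  96  94  93  93  95]
 [ 84  85  88  89  90  92  93  94  96  96  96  95  95  93  93  93  94  93]
 [ 87  89  89  91  92  95  95  97  97  95  94  94  93  93  93  94  95  94]
 [ 89  91  94  94  95  96  96  93  94  93  93  93  94  94  95  95  94  94]
 [ 93  95  95  96  96  96  94  96  97  99 101  99  96  95  94  94  92  91]
 [ 95  96  95  95 
[... 182 characters left out ...]
114  94  90  83  50  16]
 [ 93  94  92  94  95 109 129 141 145 144 143 136 107  88  88  83  59  19]
 [ 93  93  93  93  95 105 123 137 140 141 132 114  86  78  82  83  73  37]
 [ 93  94  93  93  93  94  99 110 117 112  94  64  46  50  54  65  73  56]
 [ 92  93  91  91  91  90  86  83  80  69  41  20  13  12  15  30  56  68]
 [ 91  90  90  90  89  88  88  83  76  52  22   7   3   2   2  10  37  65]
 [ 90  89  88  88  88  87  88  86  80  53  18   4   2   1   1   4  22  64]
 [ 87  88  87  87  89  87  86  87  81  58  22   5   1   2   0   1  18  66]
 [ 86  88  87  87  86  87  87  87  86  72  34   9   2   0   0   2  27  71]
 [ 86  86  86  87  87  87  88  89  88  84  57  25   8   2   1   4  30  68]]
```

```bash
cat >> h.py <<'E'
def brass(img):
    i=img[215:240,180:205].astype(float);w=np.clip(i[...,0]-i[...,2]-104,0,None);w[15:]=0
    yy,xx=np.mgrid[215:240,180:205];return np.array([(w*xx).sum(),(w*yy).sum()])/w.sum()
def feeler():
    b0=brass(cv2.imread("pics/scene0.png")[:,:,::-1]);a=[]
    for _ in range(2): c=cam("scene");a.append(brass(c["color"]))
    P=np.array([.513,-.318]);q=pix(c,[[*P,.133],[*P,.123]]);g=(q[1]-q[0])/10
    d=np.mean(a,0)-b0;print("brass",a,b0,"px/mm",g,"feeler mm",8-d@g/(g@g),"resid",d-g*(d@g)/(g@g))
E
python3 -c "
from h import *
feeler()"
```

```text
brass [array([190.71  , 225.3596]), array([190.7279, 225.3708])] [190.4108 224.6373] px/mm [0.1389 0.2929] feeler mm 5.563786171473695 resid [-0.0303  0.0144]
```

```bash
python3 -m crank '[{"claw":1,"dx":0,"dy":0,"dz":0,"ax":-0.4,"ay":0,"az":0},{"claw":1,"dx":0,"dy":0,"dz":0,"ax":0,"ay":0,"az":0},{"claw":1,"dx":0,"dy":0,"dz":0,"ax":0,"ay":0,"az":0}]';python3 -c "
from h import *
st();feeler()";python3 -m crank '[{"claw":1,"dx":0,"dy":0,"dz":0,"ax":-0.4,"ay":0,"az":0},{"claw":1,"dx":0,"dy":0,"dz":0,"ax":0,"ay":0,"az":0},{"claw":1,"dx":0,"dy":0,"dz":0,"ax":0,"ay":0,"az":0}]';python3 -c "
from h import *
st();feeler()"
```

```text
time: 21.47
ee_pos: [0.4999, -0.2067, 0.09]
eef_rot: [0.644, 0.728, 0.176, 0.153]
ft_force: [4.7, 1.1, -3.5]
width: 0.0354
grip_force: 25.0
t 21.47 p [ 0.4999 -0.2067  0.09  ] yaw_y 6.96 z [ 0.45    0.0581 -0.8912] F [ 4.7  1.1 -3.5] w 0.03538725384956188 24.999302923679352 q [-0.2   0.06  0.7   2.22 -0.6   0.56  1.07]
brass [array([190.7419, 225.364 ]), array([190.7213, 225.3763])] [190.4108 224.6373] px/mm [0.1389 0.2929] feeler mm 5.533445390869774 resid [-0.022   0.0104]
time: 21.82
ee_pos: [0.4999, -0.2065, 0.09]
eef_rot: [0.641, 0.725, 0.191, 0.167]
ft_force: [6.3, 1.8, -3.0]
width: 0.0354
grip_force: 25.0
t 21.82 p [ 0.4999 -0.2065  0.09  ] yaw_y 6.96 z [ 0.4865  0.063  -0.8714] F [ 6.3  1.8 -3. ] w 0.03537509728018297 24.998563528060913 q [-0.18  0.05  0.69  2.24 -0.68  0.53  1.16]
brass [array([190.7158, 225.2306]), array([190.6958, 225.2652])] [190.4108 224.6373] px/mm [0.1389 0.2929] feeler mm 5.908216744640955 resid [ 0.0043 -0.002 ]
```

```bash
python3 -m crank '[{"claw":1,"dx":0,"dy":0,"dz":0,"ax":-0.5,"ay":0,"az":0},{"claw":1,"dx":0,"dy":0,"dz":0,"ax":0,"ay":0,"az":0},{"claw":1,"dx":0,"dy":0,"dz":0,"ax":0,"ay":0,"az":0}]';python3 -c "
from h import *
st();feeler()";python3 -m crank '[{"claw":1,"dx":0,"dy":0,"dz":0,"ax":-0.5,"ay":0,"az":0},{"claw":1,"dx":0,"dy":0,"dz":0,"ax":0,"ay":0,"az":0},{"claw":1,"dx":0,"dy":0,"dz":0,"ax":0,"ay":0,"az":0}]';python3 -c "
from h import *
st();feeler()"
```

```text
time: 22.17
ee_pos: [0.4999, -0.2065, 0.09]
eef_rot: [0.636, 0.719, 0.21, 0.183]
ft_force: [7.3, 2.4, -2.5]
width: 0.0354
grip_force: 25.0
t 22.17 p [ 0.4999 -0.2065  0.09  ] yaw_y 6.92 z [ 0.5311  0.0686 -0.8445] F [ 7.3  2.4 -2.5] w 0.035357893329519115 24.998750388622284 q [-0.16  0.04  0.69  2.27 -0.81  0.51  1.3 ]
brass [array([190.5916, 225.1267]), array([190.6195, 225.1276])] [190.4108 224.6373] px/mm [0.1389 0.2929] feeler mm 6.377215991826256 resid [-0.0307  0.0146]
time: 22.52
ee_pos: [0.4999, -0.2064, 0.0901]
eef_rot: [0.631, 0.713, 0.229, 0.2]
ft_force: [7.0, 1.3, -2.9]
width: 0.0356
grip_force: 25.0
t 22.52 p [ 0.4999 -0.2064  0.0901] yaw_y 6.89 z [ 0.574   0.0741 -0.8155] F [ 7.   1.3 -2.9] w 0.03557492623455498 25.00026762485504 q [-0.14  0.04  0.69  2.31 -0.95  0.49  1.46]
brass [array([190.5621, 225.0621]), array([190.5481, 225.0804])] [190.4108 224.6373] px/mm [0.1389 0.2929] feeler mm 6.599765631630316 resid [-0.0503  0.0238]
```

```bash
python3 -m crank '[{"claw":-0.35,"dx":0,"dy":0,"dz":0,"ax":0,"ay":0,"az":0},{"claw":-0.35,"dx":0,"dy":0,"dz":0,"ax":0,"ay":0,"az":0},{"claw":-0.35,"dx":0,"dy":0,"dz":0,"ax":0,"ay":0,"az":0},{"claw":-0.35,"dx":0,"dy":0,"dz":0,"ax":0,"ay":0,"az":0},{"claw":-0.35,"dx":0,"dy":0,"dz":0,"ax":0,"ay":0,"az":0},{"claw":-0.35,"dx":0,"dy":0,"dz":0,"ax":0,"ay":0,"az":0}]';python3 -c "
from h import *
st();feeler()";python3 -m crank '[{"claw":-0.35,"dx":0,"dy":0,"dz":0,"ax":0.6,"ay":0,"az":0},{"claw":-0.35,"dx":0,"dy":0,"dz":0,"ax":0.8,"ay":0,"az":0},{"claw":-0.35,"dx":0,"dy":0,"dz":0,"ax":0.8,"ay":0,"az":0},{"claw":-0.35,"dx":0,"dy":0,"dz":0,"ax":0.8,"ay":0,"az":0},{"claw":-0.35,"dx":0,"dy":0,"dz":0,"ax":0.8,"ay":0,"az":0},{"claw":-0.35,"dx":0,"dy":0,"dz":0,"ax":0.8,"ay":0,"az":0},{"claw":-0.35,"dx":0,"dy":0,"dz":0,"ax":0,"ay":0,"az":0}]';python3 -c "
from h import *
st();feeler()"
```

```text
time: 23.12
ee_pos: [0.4994, -0.2071, 0.0899]
eef_rot: [0.632, 0.713, 0.228, 0.2]
ft_force: [-0.6, 0.3, 0.6]
width: 0.0577
grip_force: 0.0
t 23.12 p [ 0.4994 -0.2071  0.0899] yaw_y 6.88 z [ 0.5745  0.0726 -0.8153] F [-0.6  0.3  0.6] w 0.05771494747436492 0.0 q [-0.14  0.04  0.69  2.31 -0.96  0.49  1.46]
brass [array([190.6704, 225.2561]), array([190.6708, 225.2364])] [190.4108 224.6373] px/mm [0.1389 0.2929] feeler mm 5.959232415735922 resid [-0.0238  0.0113]
time: 23.8
ee_pos: [0.5022, -0.2054, 0.0904]
eef_rot: [0.659, 0.749, 0.055, 0.047]
ft_force: [0.7, 1.5, -0.6]
width: 0.0585
grip_force: 0.0
t 23.8 p [ 0.5022 -0.2054  0.0904] yaw_y 7.26 z [ 0.1426  0.02   -0.9896] F [ 0.7  1.5 -0.6] w 0.058512076919806734 0.0 q [-0.28  0.23  0.7   1.98 -0.29  0.87  0.7 ]
brass [array([190.7138, 225.2401]), array([190.7163, 225.2548])] [190.4108 224.6373] px/mm [0.1389 0.2929] feeler mm 5.897182277940413 resid [ 0.0121 -0.0057]
```

```bash
python3 -m crank '[{"claw":1,"dx":-0.02,"dy":-0.07,"dz":0.03,"ax":0,"ay":0,"az":0},{"claw":1,"dx":0,"dy":0,"dz":0,"ax":0,"ay":0,"az":0},{"claw":1,"dx":0,"dy":0,"dz":0,"ax":0,"ay":0,"az":0},{"claw":1,"dx":0,"dy":0,"dz":0,"ax":0,"ay":0,"az":0},{"claw":1,"dx":0,"dy":0,"dz":0,"ax":0,"ay":0,"az":0},{"claw":1,"dx":0,"dy":0,"dz":0,"ax":0,"ay":0,"az":0},{"claw":1,"dx":0,"dy":0,"dz":0,"ax":0,"ay":0,"az":0},{"claw":1,"dx":0,"dy":0,"dz":0,"ax":0,"ay":0,"az":0}]';python3 -c "
from h import *
st();feeler()"; python3 -m crank '[{"claw":1,"dx":0,"dy":0,"dz":0.02,"ax":-0.6,"ay":0,"az":0},{"claw":1,"dx":0,"dy":0,"dz":0,"ax":0,"ay":0,"az":0},{"claw":1,"dx":0,"dy":0,"dz":0,"ax":0,"ay":0,"az":0}]';python3 -c "
from h import *
st();feeler()";python3 -m crank '[{"claw":1,"dx":0,"dy":0,"dz":0.02,"ax":-0.6,"ay":0,"az":0},{"claw":1,"dx":0,"dy":0,"dz":0,"ax":0,"ay":0,"az":0},{"claw":1,"dx":0,"dy":0,"dz":0,"ax":0,"ay":0,"az":0}]';python3 -c "
from h import *
st();feeler()"
```

```text
time: 24.57
ee_pos: [0.4999, -0.2074, 0.09]
eef_rot: [0.66, 0.747, 0.058, 0.049]
ft_force: [7.9, 1.7, 1.0]
width: 0.0355
grip_force: 25.0
t 24.57 p [ 0.4999 -0.2074  0.09  ] yaw_y 7.04 z [ 0.1506  0.0213 -0.9884] F [7.9 1.7 1. ] w 0.035458321245332936 25.001399517059326 q [-0.28  0.23  0.7   1.99 -0.3   0.86  0.71]
brass [array([190.6364, 225.1407]), array([190.6483, 225.1234])] [190.4108 224.6373] px/mm [0.1389 0.2929] feeler mm 6.315017553852676 resid [-0.0026  0.0012]
time: 24.92
ee_pos: [0.5001, -0.2078, 0.0899]
eef_rot: [0.659, 0.745, 0.082, 0.071]
ft_force: [8.0, -0.4, 0.7]
width: 0.0355
grip_force: 25.0
t 24.92 p [ 0.5001 -0.2078  0.0899] yaw_y 6.98 z [ 0.2137  0.0285 -0.9765] F [ 8.  -0.4  0.7] w 0.035455196655446906 25.001677572727203 q [-0.26  0.19  0.7   2.04 -0.33  0.8   0.75]
brass [array([190.7278, 225.1985]), array([190.7031, 225.228 ])] [190.4108 224.6373] px/mm [0.1389 0.2929] feeler mm 5.992047565744329 resid [ 0.0256 -0.0122]
time: 25.27
ee_pos: [0.5003, -0.208, 0.0896]
eef_rot: [0.656, 0.742, 0.105, 0.092]
ft_force: [7.6, -0.9, 3.4]
width: 0.0349
grip_force: 25.0
t 25.27 p [ 0.5003 -0.208   0.0896] yaw_y 6.98 z [ 0.2744  0.0356 -0.961 ] F [ 7.6 -0.9  3.4] w 0.034946844704505674 24.99321162700653 q [-0.25  0.15  0.69  2.08 -0.37  0.73  0.8 ]
brass [array([190.7656, 225.5312]), array([190.7687, 225.5153])] [190.4108 224.6373] px/mm [0.1389 0.2929] feeler mm 5.059672786090886 resid [-0.0522  0.0248]
```

```bash
python3 -m crank '[{"claw":1,"dx":0,"dy":0.05,"dz":0,"ax":0.6,"ay":0,"az":0},{"claw":1,"dx":0,"dy":0,"dz":0,"ax":0,"ay":0,"az":0},{"claw":1,"dx":0,"dy":0,"dz":0,"ax":0,"ay":0,"az":0}]';python3 -c "
from h import *
st();feeler()"; python3 -m crank '[{"claw":1,"dx":0,"dy":0,"dz":0,"ax":0.6,"ay":0,"az":0},{"claw":1,"dx":0,"dy":0,"dz":0,"ax":0,"ay":0,"az":0},{"claw":1,"dx":0,"dy":0,"dz":0,"ax":0,"ay":0,"az":0}]';python3 -c "
from h import *
st();feeler()";python3 -m crank '[{"claw":1,"dx":0,"dy":0,"dz":0,"ax":0.6,"ay":0,"az":0},{"claw":1,"dx":0,"dy":0,"dz":0,"ax":0,"ay":0,"az":0},{"claw":1,"dx":0,"dy":0,"dz":0,"ax":0,"ay":0,"az":0}]';python3 -c "
from h import *
st();feeler()"
```

```text
time: 25.62
ee_pos: [0.5004, -0.2075, 0.0894]
eef_rot: [0.659, 0.745, 0.081, 0.069]
ft_force: [-4.9, 2.8, 15.8]
width: 0.0353
grip_force: 25.0
t 25.62 p [ 0.5004 -0.2075  0.0894] yaw_y 7.02 z [ 0.2088  0.0295 -0.9775] F [-4.9  2.8 15.8] w 0.03526992119631638 24.999539852142334 q [-0.26  0.19  0.7   2.03 -0.33  0.8   0.75]
brass [array([190.7769, 225.3778]), array([190.7736, 225.3873])] [190.4108 224.6373] px/mm [0.1389 0.2929] feeler mm 5.440974600649486 resid [ 0.0089 -0.0042]
time: 25.97
ee_pos: [0.5004, -0.2072, 0.0894]
eef_rot: [0.66, 0.747, 0.057, 0.048]
ft_force: [-5.3, 2.9, 17.4]
width: 0.0354
grip_force: 25.0
t 25.97 p [ 0.5004 -0.2072  0.0894] yaw_y 7.04 z [ 0.1473  0.0224 -0.9888] F [-5.3  2.9 17.4] w 0.03537722236671402 25.000961422920227 q [-0.27  0.23  0.7   1.99 -0.3   0.87  0.71]
brass [array([190.684 , 225.2928]), array([190.6725, 225.3023])] [190.4108 224.6373] px/mm [0.1389 0.2929] feeler mm 5.80619126358661 resid [-0.0374  0.0177]
time: 26.32
ee_pos: [0.5003, -0.2071, 0.0894]
eef_rot: [0.661, 0.749, 0.034, 0.027]
ft_force: [-5.4, 4.3, 18.0]
width: 0.0354
grip_force: 25.0
t 26.32 p [ 0.5003 -0.2071  0.0894] yaw_y 7.07 z [ 0.0851  0.015  -0.9963] F [-5.4  4.3 18. ] w 0.03542918406146407 24.99778926372528 q [-0.28  0.27  0.7   1.94 -0.28  0.93  0.68]
brass [array([190.6571, 225.4139]), array([190.6169, 225.4333])] [190.4108 224.6373] px/mm [0.1389 0.2929] feeler mm 5.509389218500246 resid [-0.1198  0.0569]
```

```bash
python3 -m crank '[{"claw":1,"dx":0,"dy":-0.02,"dz":-0.02,"ax":-0.57,"ay":0,"az":0},{"claw":1,"dx":0,"dy":0,"dz":0,"ax":0,"ay":0,"az":0},{"claw":1,"dx":0,"dy":0,"dz":0,"ax":0,"ay":0,"az":0}]';python3 -c "
from h import *
st();feeler()"; python3 -m crank '[{"claw":-0.35,"dx":0,"dy":0,"dz":0,"ax":0,"ay":0,"az":0},{"claw":-0.35,"dx":0,"dy":0,"dz":0,"ax":0,"ay":0,"az":0},{"claw":-0.35,"dx":0,"dy":0,"dz":0,"ax":0,"ay":0,"az":0},{"claw":-0.35,"dx":0,"dy":0,"dz":0,"ax":0,"ay":0,"az":0},{"claw":-0.35,"dx":0,"dy":0,"dz":0,"ax":0,"ay":0,"az":0},{"claw":-0.35,"dx":0,"dy":0,"dz":0,"ax":0,"ay":0,"az":0}]';python3 -c "
from h import *
st();feeler();feeler()"
```

```text
time: 26.67
ee_pos: [0.5001, -0.208, 0.0898]
eef_rot: [0.661, 0.747, 0.057, 0.049]
ft_force: [4.8, -1.8, 2.5]
width: 0.0353
grip_force: 25.0
t 26.67 p [ 0.5001 -0.208   0.0898] yaw_y 6.98 z [ 0.148   0.0207 -0.9888] F [ 4.8 -1.8  2.5] w 0.03534335145026605 25.002468824386597 q [-0.27  0.23  0.7   1.99 -0.3   0.87  0.71]
brass [array([190.6077, 225.1258]), array([190.6134, 225.1274])] [190.4108 224.6373] px/mm [0.1389 0.2929] feeler mm 6.372141691818518 resid [-0.0265  0.0125]
time: 27.27
ee_pos: [0.4984, -0.2072, 0.0882]
eef_rot: [0.661, 0.747, 0.055, 0.046]
ft_force: [-0.1, -1.0, 0.2]
width: 0.0577
grip_force: 0.0
t 27.27 p [ 0.4984 -0.2072  0.0882] yaw_y 7.03 z [ 0.1416  0.0214 -0.9897] F [-0.1 -1.   0.2] w 0.057653740240006225 0.0 q [-0.27  0.23  0.7   1.99 -0.29  0.87  0.71]
brass [array([190.7249, 225.1866]), array([190.7209, 225.1918])] [190.4108 224.6373] px/mm [0.1389 0.2929] feeler mm 6.049093622006339 resid [ 0.041  -0.0195]
brass [array([190.7281, 225.1928]), array([190.7447, 225.1902])] [190.4108 224.6373] px/mm [0.1389 0.2929] feeler mm 6.024924162732067 resid [ 0.0511 -0.0243]
```

The feeler reads 6.0 mm with the spindle released. I'll retreat and check.

```bash
python3 -m crank '[{"claw":-0.35,"dx":0,"dy":0.04,"dz":-0.3,"ax":0,"ay":0,"az":0},{"claw":-0.35,"dx":0,"dy":0,"dz":-0.7,"ax":0,"ay":0,"az":0},{"claw":-0.35,"dx":0,"dy":0,"dz":-1,"ax":0,"ay":0,"az":0},{"claw":-0.35,"dx":0,"dy":0,"dz":-1,"ax":0,"ay":0,"az":0},{"claw":-0.35,"dx":0,"dy":0,"dz":-1,"ax":0.7,"ay":0,"az":0},{"claw":-0.35,"dx":0,"dy":0,"dz":-0.5,"ax":0.7,"ay":0,"az":0}]';python3 -m crank '[{"claw":-0.35,"dx":-1,"dy":0,"dz":0,"ax":0,"ay":0,"az":0},{"claw":-0.35,"dx":-1,"dy":0,"dz":0,"ax":0,"ay":0,"az":0},{"claw":-0.35,"dx":-1,"dy":0,"dz":0,"ax":0,"ay":0,"az":0},{"claw":-0.35,"dx":-1,"dy":0,"dz":0,"ax":0,"ay":0,"az":0},{"claw":-0.35,"dx":-1,"dy":0,"dz":0,"ax":0,"ay":0,"az":0},{"claw":-0.35,"dx":-1,"dy":0,"dz":0,"ax":0,"ay":0,"az":0},{"claw":-0.35,"dx":0,"dy":0,"dz":0,"ax":0,"ay":0,"az":0}]';python3 -c "
from h import *
st();feeler()
c=cam('wrist')['color'][0:240,200:460,::-1];t=cam('top')['color'][150:270,170:440,::-1]
b=cam('scene')['color'][160:300,170:420,::-1]
z=lambda i,k:cv2.resize(i,None,fx=k,fy=k,interpolation=cv2.INTER_CUBIC)
C=np.zeros((560,800,3),np.uint8);C[:240,:260]=c;B=z(b,2);C[:280,270:770]=B;T=z(t,2.3);C[282:282+T.shape[0],:T.shape[1]]=T;cv2.imwrite('pics/fin.png',C)"
```

```text
time: 27.97
ee_pos: [0.4814, -0.2114, 0.2273]
eef_rot: [0.663, 0.748, 0.001, -0.001]
ft_force: [0.2, -1.0, -0.2]
width: 0.0591
grip_force: 0.0
time: 28.55
ee_pos: [0.5019, -0.3942, 0.2219]
eef_rot: [0.664, 0.747, -0.002, -0.002]
ft_force: [-1.3, -1.2, 0.6]
width: 0.0585
grip_force: 0.0
t 28.55 p [ 0.5019 -0.3942  0.2219] yaw_y 6.72 z [-0.0045 -0.0003 -1.    ] F [-1.3 -1.2  0.6] w 0.0584606088276014 0.0 q [ 0.02  0.45  0.79  1.47 -0.32  1.35  0.94]
brass [array([190.7563, 225.1292]), array([190.781 , 225.1407])] [190.4108 224.6373] px/mm [0.1389 0.2929] feeler mm 6.139842425648488 resid [ 0.0994 -0.0471]
```

View pics/fin.png

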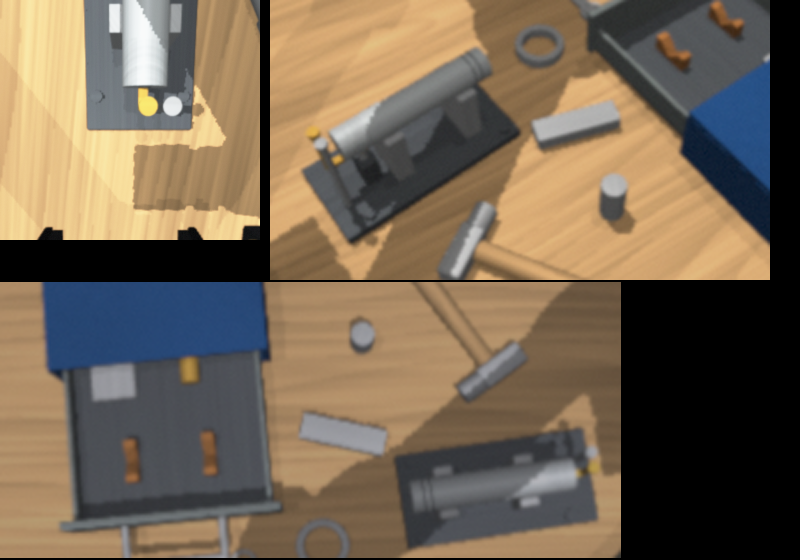

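The final view shows the spindle lying in the Vs and the brass and steel pin tops side by side at (148,105) and (172,105). The drawer is out and the race, bar and punch are where they were.

```bash
python3 -c "
from h import *
c=cam('wrist');g=np.deg2rad(6.7);y=np.array([-np.sin(g),np.cos(g)]);O=np.array([.5,-.207])
print(pix(c,[[*(O-.09*y),.108],[*(O-.09*y),.09],[*(O-.085*y),.108]]))
t=cam('top');p=onz(t,[[170+413/2.3,150+(496-282)/2.3],[170+577/2.3,150+(474-282)/2.3]],.092);print(p,p.mean(0))
feeler()
print(r.close_job())"
```

```text
[[345.1259  83.0058]
 [343.513   84.9479]
 [345.3048  75.9346]]
[[ 0.4893 -0.1259  0.092 ]
 [ 0.5087 -0.3074  0.092 ]] [ 0.499  -0.2166  0.092 ]
brass [array([190.7492, 225.1641]), array([190.7706, 225.1554])] [190.4108 224.6373] px/mm [0.1389 0.2929] feeler mm 6.082418356195742 resid [ 0.0827 -0.0392]
the job is handed in; nothing more can be done
None
```

The job is handed in: the spindle lies released in the Vs with its flat down (feeler at about 6.0–6.1 mm in the camera, pins level), the drawer is out at its stop and the bystanders look untouched, but the one loose point is that the spindle may sit a few millimetres off centre along its axis (one view said about 3 mm, a rougher one 9 mm) and I did not correct it.

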